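# Push the press roller up its ramp and hold it at the stop

### The arm

A 6-joint arm with a two-finger parallel gripper is mounted at the origin on the work surface. World frame = base frame: x ahead of the robot, y to its left, z up, the work surface at z = 0. Lengths are in m, angles in rad, forces in N, time in s.
With the tool pointing down it reaches from about 0.35 to 0.85 m from the base axis. Payload 8.1 kg.
Tool frame: the origin (TCP) lies at the very end of the fingers, on their centre line; the grasp point (between the pads) lies 19 mm behind it; z points along the fingers, x is the direction in which the jaws open and shut, and the axes are right-handed (so a half turn about z gives the same grasp; the last joint's range is limited). The gripper opens to 93 mm and grips with 3 to 60 N. Pads are 15 mm wide; open, the fingers measure 128 mm over their backs; the gripper's body (75 mm by 188 mm) begins 65 mm behind the grasp point.
Start: joints at [-1.304, 0.13, 1.488, -0, 1.523, -0.085], TCP at [0.207, -0.563, 0.198] pointing down, gripper open.
Joint ranges: [-2.96, 2.96], [-0.89, 2.26], [0.02, 2.5], [-1.34, 4.48], [0, 2.73], [-2.66, 2.66]. Speed limits (rad/s): [2.39, 2.39, 2.79, 3.14, 3.14, 3.14].

### API

Orientations are given as a rotation vector (axis times angle).
In Python, from plant import robot gives the robot as it stands. The module is installed in compiled form; this text tells all that it offers.
- The arm moves only by the tool jog_arm, never from a script. Its argument "commands" is one flat list of numbers, 5 for each row, row after row: the gripper's target within -1 to 1 (shut at 1, half-way at 0, fully open at -1), then the shift along the tool's x, y, z in m, then the turn about the tool's z in degrees. A call has 1 to 20 rows; each row shifts and turns the commanded pose from where the row before left it, along the tool's axes as they then stand; what a row does not reach is not made up. A row lasts 1/12 s, in which the tool goes at most 41.7 mm and 7.16 degrees, less where a joint would pass 70% of its speed; a pose out of reach is approached as far as the arm can. A call is refused whole if a number of a shift passes 0.0417 or a number of a turn 7.16, either way. A call with a gripper value outside its range is refused whole. The fingers move at their own pace and stop on an object; "grip_force" is the grip in N (left out, the last holds). Time passes only in rows, so rows that do not move let the fingers close. It gives the time, the measured TCP pose, the force and the opening at its end, in the units of the state.
- robot.read_state(): the state, without advancing time (a new reading comes with each control period).
- robot.read_camera(name): name is "scene" or "top" or "wrist"; returns a dict with "img" (420x560x3 uint8, blue, green, red), "vfov" (degrees; the focal length in pixels is half the picture's height over the tangent of half this angle, whatever the lens; pixels are square), "cx", "cy" (the principal point, pixels), "extrinsics" (4x4, takes a point from world to camera coordinates). Camera axes: x right, y down, z forward; pixel columns grow to the right and rows downward; lengths in m; the calibration is good to about 2 mm. A picture is of the moment at which its call begins. There is no depth.
- robot.close_job(): hands the job in, once; it reports no verdict.
Trained networks look in a picture, given as the dict that the camera call returned (one of the last four; its "shot" number tells which), for a name from the list of things; names that differ only in an ending like _2 or _b are one class to them, and where a whole thing is asked for, a point or a joint stands for the part that bears it (a point fixed in the world has none). Each returns a list of dicts, best first, with "score" (0 to 1); they miss things now and then, are a little off and sometimes report something else, mostly with a low value. They report only what shows in the picture. A call takes as long as a camera call. They do not tell look-alikes from the thing itself.
- robot.recognise(thing, picture): "box" ([centre column, centre row, width, height] as shares, 0 to 1, of the picture: columns of its width, rows of its height, round what is visible of it).
- robot.pinpoint(thing, picture): "position" ([row, column] as shares, 0 to 1, of the picture: columns of its width, rows of its height: a listed point, or the origin of a listed thing).
The state is a dict: "t": time; "q": joint angles; "dq": joint speeds; "joint_torque": joint torques, N m; "tool_pos": TCP position; "orientation": TCP orientation; "force": force on the tool from outside, world axes, zero at the start; "wrist_torque": the same for the moment, N m; "opening": finger opening in m.
Only numpy, scipy, OpenCV 4.12 (cv2) and the standard library are available. Lean on these libraries where they do the work, as an engineer would, in place of code of your own. Each camera call takes 0.05 s, during which the arm holds its last target.

### The job

Push the big steel roller lying at the foot of the wax press's wooden ramp slowly and steadily up the ramp until it presses against the sprung plate of the metal stop, never letting it run free and roll back. Push it with the fingertips or the outside of the fingers only: it must stay on the ramp and not be lifted, the stop must not be shifted, and everything else on the table must be left where it is. Finish while still holding the roller pressed against the stop, its plate visibly pushed in by a few millimetres; so that its axle can be fitted: the program ends in that pose, with the fingers touching it.

Things in the scene. Friction and masses are not known exactly. Their poses are not given: they have to be found in the camera images.
- roller: the roller to push: a plain smooth hollow steel drum (slippery, friction 0.2 to 0.3), 90 mm diameter, 130 mm long, 0.4 to 0.85 kg, lying crosswise against a low lip at the ramp foot (deck x = -105, y = 0, z = 45 mm). Origin at its centre; y along its axis, parallel to the deck's y; x and z turn as it rolls. It rolls freely: it runs back down when nothing holds it
- deck: sloping plywood top of the fixed wooden ramp. Origin on its surface, midway across; x points straight up the slope (9 degrees above level), y to the left as seen looking uphill, z square to the surface. It runs from x = -155 to 180 mm; side walls 25 mm high, inner faces at y = -67 and 67 mm, outer at 80. Foot lip 14 mm high, x = -150 to -138 mm
- stop_face (a point): middle of the stop's downhill face when not pressed, at deck x = 60 to 120 mm, new each time; 45 mm above the deck surface, axes as the deck's. The roller's centre is 45 mm downhill of this point as it meets the stop. The stop is a thick aluminium bar clamped across the deck, 64 mm high
- buffer (a joint): how far the stop's face is pressed in, m: a flat aluminium plate 128 mm wide, 64 mm high, on springs in front of the stop's bar; 0 when free, 0.008 pressed right in, about 1 N per mm and half a newton to start it. The bar behind it is rigid and its clamps hold up to about 100 N
- press (a point): middle of the small grey press at the top end of the ramp, 100 mm above the table: two cheeks and two rollers, 135 mm tall, 75 mm long uphill, 160 mm wide, with a crank; fixed, only there to be kept clear of
- spare: a spare solid steel roller, standing on its end, 36 mm diameter, 90 mm tall, beside the ramp; leave alone (origin: centre of its underside)
- jar: an empty closed glass jar, 72 mm diameter, 100 mm tall, beside the ramp; leave alone (origin: centre of its underside)
- brush: a hand brush lying on the table beside the ramp; leave alone
- scraper: a spatula-like scraper lying on the table beside the ramp; leave alone
- strainer: a steel bowl, 180 mm across, 70 mm tall, on the left of the table; leave alone (origin: centre of its underside)
- bucket_lid: a round yellow lid, 240 mm across, 10 mm thick, lying flat on the right of the table; leave alone (origin: centre of its underside)
- jar_b: another empty closed glass jar, as the first, on the left of the table; leave alone (origin: centre of its underside)
There are look-alikes about, which are no part of the job. Leave any green look-alike of the roller alone.

How it is judged:
By the outcome, as a careful person would: the job done as asked, in the order asked, and still so for the second after the job is handed in, while the arm keeps its last pose, push and grip.
It also fails if it takes over 32 s, if anything falls off the work surface, if the arm or the gripper's body presses on something with over 40 N, if the wrist force passes 120 N, or if a joint passes its speed limit or range.

## Working session

There is one attempt and no reset: what is moved stays moved. The work goes in short steps, Python scripts to look and compute and a tool call to move; the robot and the scene stay as the last step left them, time stands still between calls to the robot, and variables do not carry over. Pictures are saved under pics/ and viewed, and the job is handed in when it is done.

Besides the shell and the picture viewer there is one more tool, called after ">>>" in YAML: its name, and indented under it one key for each argument. jog_arm: Moves the arm, as the interface text tells. Its arguments: {"type":"object","properties":{"commands":{"type":"array"},"grip_force":{"type":"number"}},"required":["commands"]}

```bash
mkdir -p pics; cat > h.py <<'E'
import numpy as np, cv2
from plant import robot
from scipy.spatial.transform import Rotation as R
def K(p):
    f=p["img"].shape[0]/2/np.tan(np.radians(p["vfov"])/2); return f,p["cx"],p["cy"]
def proj(p,X):
    X=np.atleast_2d(X); E=np.array(p["extrinsics"]); c=X@E[:3,:3].T+E[:3,3]; f,cx,cy=K(p)
    return np.c_[cx+f*c[:,0]/c[:,2], cy+f*c[:,1]/c[:,2]]
def ray(p,u,v):
    f,cx,cy=K(p);E=np.array(p["extrinsics"]);d=E[:3,:3].T@np.array([(u-cx)/f,(v-cy)/f,1]);return -E[:3,:3].T@E[:3,3],d/np.linalg.norm(d)
E
python3 - <<'E'
from h import *
s=robot.read_state();print(s)
for n in["scene","top"]:
    p=robot.read_camera(n);cv2.imwrite(f"pics/{n}0.png",p["img"]);print(n,p["vfov"],p["cx"],p["cy"],np.round(p["extrinsics"],4).tolist())
    for t in["roller","deck","stop_face","press","buffer","spare","jar","brush","scraper"]:
        print(t,[(np.round([d["position"][1]*560,d["position"][0]*420],1).tolist(),round(d["score"],2)) for d in robot.pinpoint(t,p)][:3] if t!='buffer' else '')
E
```

```text
{'t': 0.0, 'q': array([-1.30444948e+00,  1.31153469e-01,  1.48926203e+00,  1.47145600e-05,
        1.52300386e+00, -8.53927488e-02]), 'dq': array([-0.00043689,  0.00034148,  0.0011617 ,  0.00243247,  0.00100298,
        0.00235612]), 'joint_torque': array([-4.65854882e-04, -5.59840608e+01, -4.91761816e+01,  7.69882975e-02,
        3.57874401e-02, -1.55616922e-04]), 'tool_pos': array([ 0.20659047, -0.56267107,  0.19730156]), 'orientation': array([-2.57487915e+00,  1.79782595e+00,  2.18837178e-03]), 'force': array([ 0.66219723, -0.31522838, -0.4705365 ]), 'wrist_torque': array([ 0.00155044,  0.00550096, -0.01230282]), 'opening': 0.0927312683703057}
scene 53.22341259934945 283.0156859812867 206.54514536260587 [[-0.6543, 0.7559, -0.0245, 0.406], [0.4363, 0.3508, -0.8286, -0.1854], [-0.6178, -0.5528, -0.5593, 1.8105], [0.0, 0.0, 0.0, 1.0]]
roller [([283.9, 199.0], 0.59)]
deck [([297.1, 220.5], 0.88)]
stop_face [([307.3, 229.2], 0.67), ([318.4, 215.3], 0.66), ([436.8, 298.5], 0.62)]
press [([320.2, 252.8], 0.8), ([370.2, 244.2], 0.36)]
buffer 
spare [([322.1, 216.7], 0.68)]
jar [([259.2, 257.5], 0.83), ([442.0, 253.2], 0.61), ([439.2, 298.6], 0.32)]
brush [([237.7, 229.5], 0.65)]
scraper [([438.1, 296.3], 0.31)]
top 45.1227476373567 281.1737958441072 209.0912062154616 [[0.0099, -0.9999, -0.0092, -0.0235], [-0.998, -0.0093, -0.0622, 0.5874], [0.0621, 0.0098, -0.998, 1.5652], [0.0, 0.0, 0.0, 1.0]]
roller [([363.3, 228.9], 0.79), ([288.7, 220.4], 0.59), ([323.3, 176.7], 0.57)]
deck [([261.9, 200.3], 0.71)]
stop_face [([227.4, 180.3], 0.61)]
press [([200.2, 164.4], 0.83)]
buffer 
spare [([257.1, 251.2], 0.61)]
jar [([125.2, 269.4], 0.87), ([265.9, 147.6], 0.6)]
brush [([322.3, 175.8], 0.83)]
scraper [([188.7, 236.0], 0.59), ([322.2, 177.7], 0.32)]
```

View pics/scene0.png

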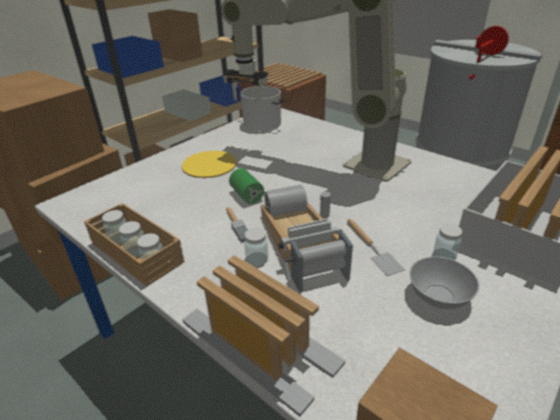

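View pics/top0.png

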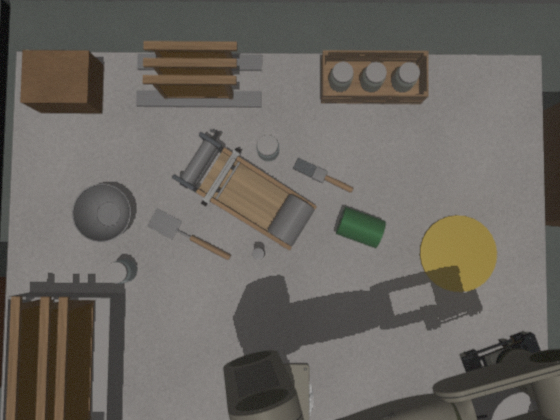

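The scene view shows the grey roller at the foot of the ramp, near pixel (287,200), with the stop near (308,230) and the press near (320,262). In the top view the roller is at (290,221), the stop at (222,175) and the press at (200,160). The green look-alike is at (361,226). Next I'll zoom in and fit the ramp model.

```bash
python3 - <<'E'
import cv2
a=cv2.imread("pics/top0.png")[115:265,165:335];cv2.imwrite("pics/topz.png",cv2.resize(a,None,fx=4,fy=4,interpolation=cv2.INTER_CUBIC))
a=cv2.imread("pics/scene0.png")[165:295,225:395];cv2.imwrite("pics/scz.png",cv2.resize(a,None,fx=4,fy=4,interpolation=cv2.INTER_CUBIC))
E
```

```text
(no output)
```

View pics/topz.png

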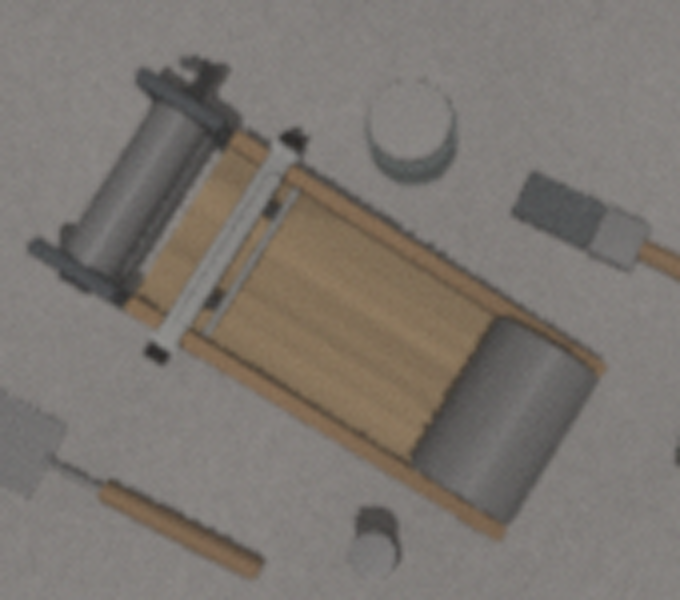

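View pics/scz.png

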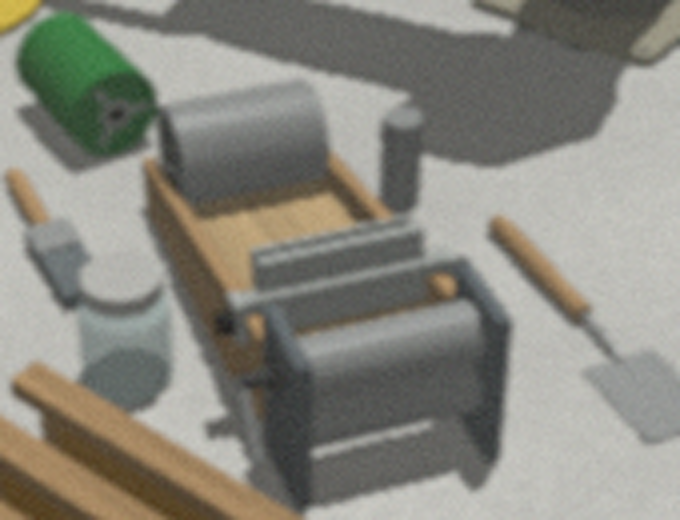

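```bash
cat > fit.py <<'E'
from h import *
from scipy.optimize import least_squares
def T(yaw,slope=np.radians(9)):
    return R.from_euler('z',yaw).as_matrix()@R.from_euler('y',-slope).as_matrix()
def D(P,X): return np.atleast_2d(X)@T(P[3]).T+np.array(P[:3])
E
cat > run.py <<'E'
from fit import *
pt=robot.read_camera("top");ps=robot.read_camera("scene")
cv2.imwrite("pics/t1.png",pt["img"]);cv2.imwrite("pics/s1.png",ps["img"])
tz=lambda u,v:np.array([165+(u+.5)/4-.5,115+(v+.5)/4-.5]); sz=lambda u,v:np.array([225+(u+.5)/4-.5,165+(v+.5)/4-.5])
def sil(P,p):  # roller silhouette lines: tangent generator lines
    E=np.array(p["extrinsics"]);C=-E[:3,:3].T@E[:3,3]
    c=(C-np.array(P[:3]))@T(P[3]); d=c[[0,2]]-np.array([-.105,.045]); L=np.hypot(*d);a=np.arctan2(d[1],d[0]);b=np.arccos(.045/L)
    o=[]
    for s in(-1,1):
        q=np.array([-.105,.045])+.045*np.array([np.cos(a+s*b),np.sin(a+s*b)])
        o.append([[q[0],y,q[1]] for y in(-.065,.065)])
    return o
def res(P):
    r=[]
    def pt_(p,X,uv,w=1): r.extend(w*(proj(p,D(P,X))[0]-uv))
    def ln(p,X,a,b):
        e=proj(p,D(P,X)); d=e[1]-e[0]; n=np.array([-d[1],d[0]])/np.hypot(*d)
        r.extend([n@(a-e[0]),n@(b-e[0])])
    pt_(pt,[-.155,.08,.025],tz(500,538)); pt_(pt,[-.155,-.08,.025],tz(603,366))
    pt_(ps,[-.155,-.08,.025],sz(148,162))
    s=sil(P,pt); up=max(s,key=lambda q:q[0][0]); dn=min(s,key=lambda q:q[0][0])
    ln(pt,up,tz(502,318),tz(415,458)); ln(pt,dn,tz(598,378),tz(503,523))
    # wall outer top edges
    ln(pt,[[-.155,.08,.025],[.18,.08,.025]],tz(300,425),tz(185,350))
    ln(pt,[[-.155,-.08,.025],[.18,-.08,.025]],tz(430,245),tz(305,168))
    f=P[4]
    pt_(pt,[f,.064,.064],tz(211,334)); pt_(pt,[f,-.064,.064],tz(300,195))
    pt_(ps,[f,-.064,.064],sz(253,249)); pt_(ps,[f,.064,.064],sz(418,218))
    return np.array(r)
s=least_squares(res,[.63,.05,.05,np.radians(57),.09],loss='soft_l1')
P=s.x;print(np.round(P,4),np.degrees(P[3]));print(np.round(s.fun,2))
np.save("P.npy",P)
for n,p,z0 in(("t",pt,(165,115)),("s",ps,(225,165))):
    im=cv2.resize(p["img"],None,fx=4,fy=4,interpolation=cv2.INTER_CUBIC)
    def dl(A,c=(0,0,255)):
        e=((proj(p,D(P,A))+.5)*4-.5).astype(int); cv2.polylines(im,[e.reshape(-1,1,2)],False,c,1)
    f=P[4]
    for y in(-.08,.08,-.067,.067): dl([[-.155,y,.025],[.18,y,.025]])
    dl([[f,-.064,.064],[f,.064,.064],[f,.064,0],[f,-.064,0],[f,-.064,.064]],(255,0,0))
    t=np.linspace(0,6.3,40)
    for y in(-.065,.065): dl(np.c_[-.105+.045*np.cos(t),0*t+y,.045+.045*np.sin(t)],(0,255,0))
    cv2.imwrite(f"pics/{n}fit.png",im[z0[1]*4:z0[1]*4+580,z0[0]*4:z0[0]*4+680])
M=T(P[3])
# things on table
for nm,uvt in(("spare",tz(375,525)),("jar",tz(410,140)),):pass
for t,z in(("jar",0),("spare",0),("brush",0),("scraper",0)):
  for p in(pt,ps):
    for d in robot.pinpoint(t,p)[:2]:
        o,v=ray(p,d["position"][1]*560,d["position"][0]*420);X=o+v*(z-o[2])/v[2];print(t,round(d["score"],2),X.round(3),((X-P[:3])@M).round(3))
E
python3 run.py
```

```text
[0.609  0.0494 0.0424 1.0251 0.1147] 58.73201103986111
[-0.64  1.32  0.95  0.09 -1.26 -0.08 -1.35 -1.36  0.07  1.21 -0.87 -0.07
  1.86  1.32 -0.84  1.2   0.12 -0.9  -0.61  0.53 -1.81 -0.28]
jar 0.96 [0.788 0.026 0.   ] [ 0.065 -0.165 -0.053]
jar 0.77 [0.389 0.463 0.   ] [ 0.23   0.403 -0.079]
jar 0.97 [ 0.389  0.468 -0.   ] [ 0.234  0.406 -0.08 ]
jar 0.75 [0.769 0.018 0.   ] [ 0.048 -0.153 -0.051]
spare 0.66 [0.462 0.057 0.   ] [-0.076  0.129 -0.031]
spare 0.82 [0.472 0.063 0.   ] [-0.066  0.124 -0.033]
brush 0.82 [ 0.689 -0.149  0.   ] [-0.133 -0.171 -0.022]
brush 0.71 [ 0.709 -0.15   0.   ] [-0.124 -0.189 -0.023]
scraper 0.79 [0.498 0.269 0.   ] [ 0.123  0.209 -0.062]
scraper 0.79 [0.501 0.271 0.   ] [ 0.125  0.207 -0.063]
```

View pics/tfit.png

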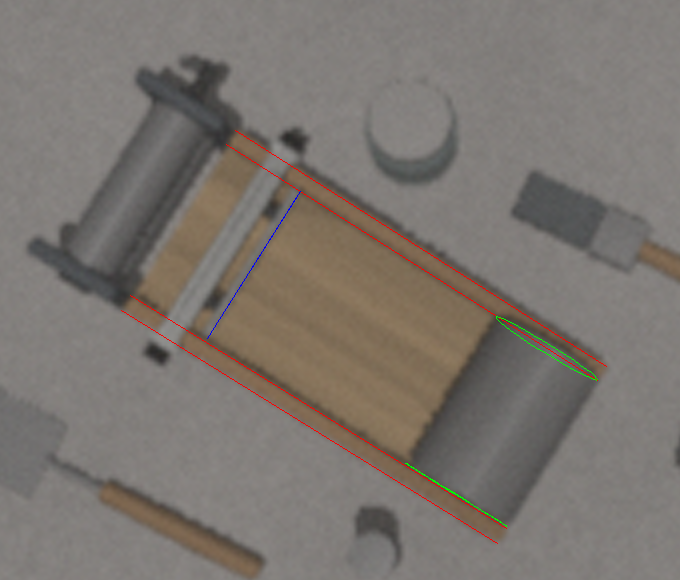

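View pics/sfit.png

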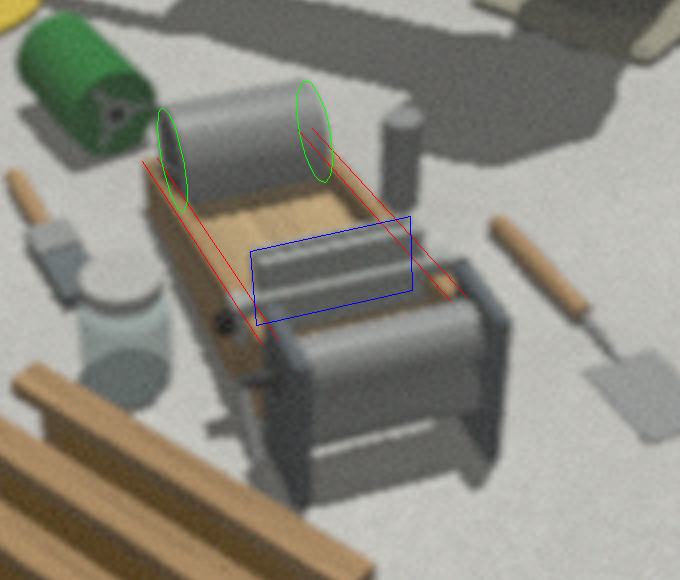

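```bash
cat > st.py <<'E'
from fit import *
P=np.load("P.npy");M=T(P[3])
def st(n=1):
    F=[]
    for i in range(n):
        s=robot.read_state();F.append(s["force"])
        if n>1: robot.read_camera("wrist")
    Rt=R.from_rotvec(s["orientation"]).as_matrix()
    print("t",s["t"],"tcp deck",((s["tool_pos"]-P[:3])@M).round(4),"world",s["tool_pos"].round(4),"open",round(s["opening"],4),"q",s["q"].round(3))
    print("F deck",(np.mean(F,0)@M).round(2)); return s,Rt
E
python3 - <<'E'
from st import *
s,Rt=st(1);print(Rt.round(3))
tgt=[np.cos(P[3]),np.sin(P[3]),0]
print("yaw tool x",np.degrees(np.arctan2(Rt[1,0],Rt[0,0])),"tool y",np.degrees(np.arctan2(Rt[1,1],Rt[0,1])),"uphill",np.degrees(P[3]))
for X in([-.105,0,.045],[-.175,0,.03],[-.175,0,.15]):
    w=D(P,X)[0];print(w.round(4),((w-s["tool_pos"])@Rt).round(4))
print("slope unit", (M[:,0]).round(4))
E
```

```text
t 1.4 tcp deck [-0.699   0.0259  0.2685] world [ 0.2068 -0.5632  0.1983] open 0.0931 q [-1.304  0.13   1.488 -0.     1.523 -0.085]
F deck [-0.12 -0.08  0.09]
[[ 0.345 -0.939 -0.   ]
 [-0.939 -0.345  0.   ]
 [-0.     0.    -1.   ]]
yaw tool x -69.84454440279872 tool y -159.84454427952278 uphill 58.73201103986111
[ 0.5515 -0.0453  0.0704] [-0.3674 -0.5021  0.1279]
[ 0.5169 -0.1024  0.0447] [-0.3258 -0.4499  0.1536]
[ 0.5071 -0.1184  0.1632] [-0.3141 -0.4352  0.0351]
slope unit [0.5127 0.8442 0.1564]
```

>>> jog_arm:
  commands: [0,0,0,0,-6.43,0,0,0,0,-6.43,0,0,0,0,-6.43,0,0,0,0,-6.43,0,0,0,0,-6.43,0,0,0,0,-6.43,0,0.002,-0.03,0,0,0,0.002,-0.038,0,0,0,0.002,-0.038,0,0,0,0.002,-0.038,0,0,0,0.002,-0.038,0,0,0,0.002,-0.038,0,0,0,0.002,-0.038,0,0,0,0.002,-0.038,0,0,0,0.002,-0.038,0,0,0,0.002,-0.038,0,0,0,0.002,-0.038,0,0,0,0.002,-0.038,0,0,0,0.002,-0.038,0,0,0,0,-0.03,0,0]
  grip_force: 20

```text
t: 3.07
tool_pos: [0.4981, -0.1332, 0.1986]
orientation: [-3.025, 0.845, -0.001]
force: [0.1, 0.1, -0.4]
opening: 0.0462
```

```bash
python3 - <<'E'
from st import *
s,Rt=st(1);print(Rt.round(3))
for X in([-.105,0,.045],[-.175,0,.03],[-.175,0,.15]):
    w=D(P,X)[0];print(w.round(4),((w-s["tool_pos"])@Rt).round(4))
for n in["top","wrist"]:
    p=robot.read_camera(n);cv2.imwrite(f"pics/{n}2.png",p["img"])
E
```

```text
t 3.0667 tcp deck [-0.1866  0.      0.1877] world [ 0.4981 -0.1332  0.1986] open 0.0462 q [-0.361 -0.1    1.721  0.     1.52   0.183]
F deck [ 0.04 -0.03 -0.4 ]
[[ 0.855 -0.518  0.001]
 [-0.518 -0.855  0.   ]
 [ 0.001 -0.001 -1.   ]]
[ 0.5515 -0.0453  0.0704] [ 1.000e-04 -1.028e-01  1.282e-01]
[ 0.5169 -0.1024  0.0447] [-0.    -0.036  0.154]
[ 0.5071 -0.1184  0.1632] [ 0.     -0.0173  0.0354]
```

View pics/wrist2.png

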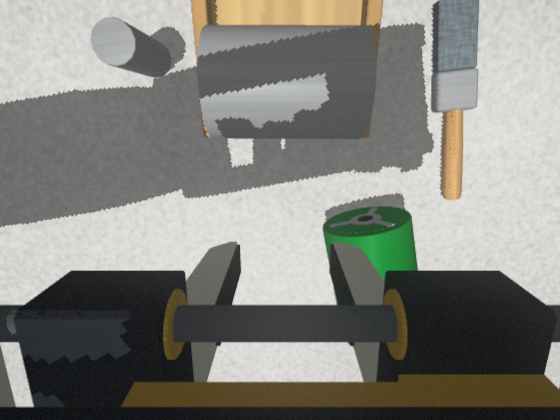

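View pics/top2.png

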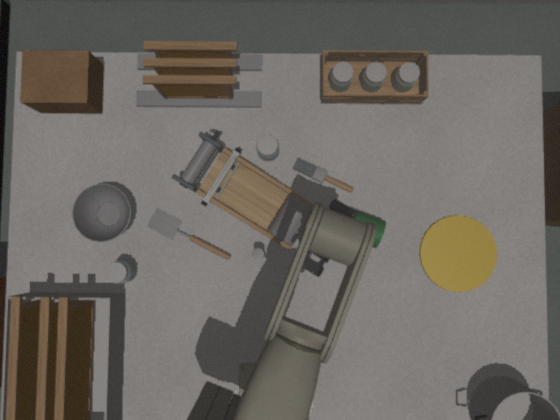

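```bash
python3 - <<'E'
from st import *
s,Rt=st(1)
p=robot.read_camera("top")
for uv in[(346,207),(338,233),(375,247),(385,222)]:
  for z in(.045,.09):
    o,v=ray(p,*uv);X=o+v*(z-o[2])/v[2];print(uv,z,X.round(3),"rel tool",((X-s["tool_pos"])@Rt).round(3))
w=robot.read_camera("wrist")
tp=s["tool_pos"]
for zz in(.2,.05):
  for xx in(-.041,.041):
    print(zz,xx,proj(w,tp+Rt@[xx,0,0]+[0,0,zz-tp[2]]).round(0))
# roller silhouettes check in wrist
for y in(-.065,.065):
  for c in(-.15,-.06): print(proj(w,D(P,[c,y,.045])).round(0))
E
```

```text
t 3.1667 tcp deck [-0.1852  0.0004  0.1872] world [ 0.4985 -0.1318  0.1984] open 0.0464 q [-3.59e-01 -1.00e-01  1.72e+00  1.00e-03  1.52e+00  1.82e-01]
F deck [-0.19  0.98  0.51]
(346, 207) 0.045 [ 0.594 -0.217  0.045] rel tool [0.126 0.024 0.153]
(346, 207) 0.09 [ 0.591 -0.212  0.09 ] rel tool [0.121 0.021 0.108]
(338, 233) 0.045 [ 0.514 -0.193  0.045] rel tool [0.045 0.045 0.153]
(338, 233) 0.09 [ 0.513 -0.189  0.09 ] rel tool [0.042 0.041 0.108]
(375, 247) 0.045 [ 0.472 -0.306  0.045] rel tool [0.067 0.163 0.153]
(375, 247) 0.09 [ 0.473 -0.298  0.09 ] rel tool [0.064 0.156 0.108]
(385, 222) 0.045 [ 0.549 -0.337  0.045] rel tool [0.149 0.15  0.153]
(385, 222) 0.09 [ 0.547 -0.328  0.09 ] rel tool [0.143 0.143 0.108]
0.2 -0.041 [[213. 241.]]
0.2 0.041 [[356. 241.]]
0.05 -0.041 [[243. 187.]]
0.05 0.041 [[326. 187.]]
[[356. 129.]]
[[366.  17.]]
[[214. 129.]]
[[205.  16.]]
```

```bash
python3 - <<'E'
from st import *
w=robot.read_camera("wrist");im=w["img"].copy();t=np.linspace(0,6.3,60)
for y in(-.065,.065):
    e=proj(w,D(P,np.c_[-.105+.045*np.cos(t),0*t+y,.045+.045*np.sin(t)])).astype(int);cv2.polylines(im,[e.reshape(-1,1,2)],False,(0,255,0),1)
for y in(-.08,.08,-.067,.067):
    e=proj(w,D(P,[[-.155,y,.025],[-.05,y,.025]])).astype(int);cv2.polylines(im,[e.reshape(-1,1,2)],False,(0,0,255),1)
cv2.imwrite("pics/w3.png",cv2.resize(im[0:260,130:480],None,fx=2.2,fy=2.2))
E
```

```text
(no output)
```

View pics/w3.png

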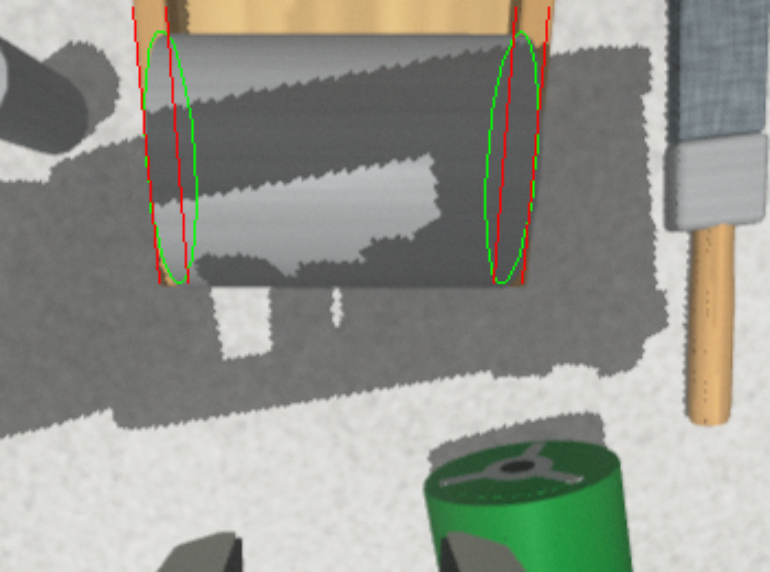

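>>> jog_arm:
  commands: [0,0.003,0,0.03,0,0,0,0,0.035,0,0,0,0,0.035,0,0,0,0,0.03,0,0,0,0,0.02,0,0,0,-0.01,0,0,0,0,-0.01,0,0,0,0,-0.01,0,0,0,0,0,0,0]

```text
t: 4.07
tool_pos: [0.5177, -0.1107, 0.051]
orientation: [-3.025, 0.845, -0.007]
force: [-0.9, -0.7, 0.3]
opening: 0.0464
```

```bash
python3 - <<'E'
from st import *
s,Rt=st(3)
w=robot.read_camera("wrist");cv2.imwrite("pics/w4.png",w["img"])
print(((D(P,[-.105,0,.045])[0]-s["tool_pos"])@Rt).round(4))
E
```

```text
t 4.1667 tcp deck [-0.1819 -0.0046  0.0369] world [ 0.5167 -0.1115  0.0504] open 0.0464 q [-0.31   0.058  1.844 -0.     1.236  0.235]
F deck [-0.38 -0.15  0.77]
[-0.0045 -0.0747 -0.02  ]
```

View pics/w4.png

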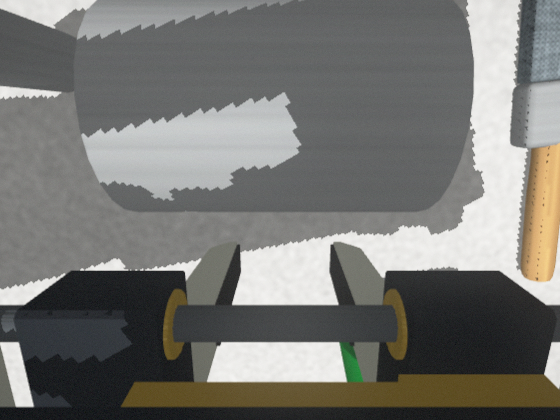

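>>> jog_arm:
  commands: [0,-0.002,-0.003,0,0,0,0,-0.003,0,0,0,0,-0.003,0,0,0,0,-0.002,0,0,0,0,-0.0015,0,0,0,0,-0.0015,0,0,0,0,-0.001,0,0,0,0,0,0,0]

```text
t: 4.93
tool_pos: [0.5211, -0.0976, 0.0483]
orientation: [-3.025, 0.846, 0.0]
force: [0.1, -0.1, -0.2]
opening: 0.0464
```

```bash
python3 - <<'E'
from st import *
s,Rt=st(3)
w=robot.read_camera("wrist");cv2.imwrite("pics/w5.png",w["img"])
print(((D(P,[-.105,0,.045])[0]-s["tool_pos"])@Rt).round(4))
E
```

```text
t 5.0333 tcp deck [-0.1684 -0.0011  0.0326] world [ 0.521  -0.0978  0.0483] open 0.0464 q [-0.282  0.069  1.837 -0.     1.236  0.263]
F deck [ 0.24 -0.2  -0.01]
[-0.0011 -0.0607 -0.0221]
```

View pics/w5.png

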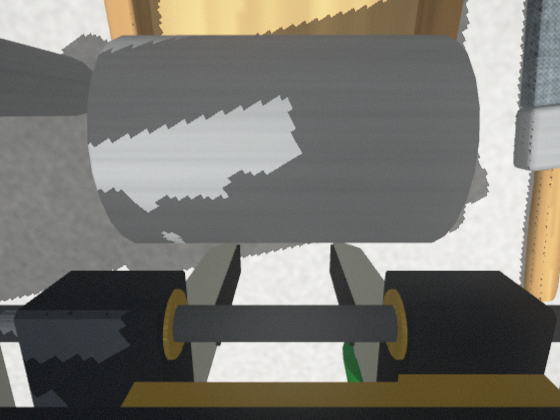

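>>> jog_arm:
  commands: [0,0,-0.001,-0.0001,0,0,0,-0.001,-0.0002,0,0,0,-0.001,-0.0001,0,0,0,-0.001,-0.0002,0,0,0,-0.001,-0.0001,0,0,0,-0.001,-0.0002,0,0,0,-0.001,-0.0001,0,0,0,-0.001,-0.0002,0,0,0,-0.001,-0.0001,0,0,0,-0.001,-0.0002,0,0,0,-0.001,-0.0001,0,0,0,-0.001,-0.0002,0,0,0,-0.001,-0.0001,0,0,0,-0.001,-0.0002,0,0,0,-0.0005,-0.0001,0,0,0,0,0,0]

```text
t: 6.47
tool_pos: [0.5286, -0.0851, 0.0505]
orientation: [-3.025, 0.846, -0.0]
force: [-0.4, -2.8, 1.3]
opening: 0.0466
```

```bash
python3 - <<'E'
from st import *
s,Rt=st(5)
w=robot.read_camera("wrist");cv2.imwrite("pics/w6.png",w["img"])
print(((D(P,[-.105,0,.045])[0]-s["tool_pos"])@Rt).round(4))
E
```

```text
t 6.6667 tcp deck [-0.1536 -0.0011  0.0325] world [ 0.5286 -0.0852  0.0505] open 0.0466 q [-0.256  0.08   1.821  0.     1.24   0.29 ]
F deck [-1.62 -0.4   1.21]
[-0.0011 -0.046  -0.0199]
```

View pics/w6.png

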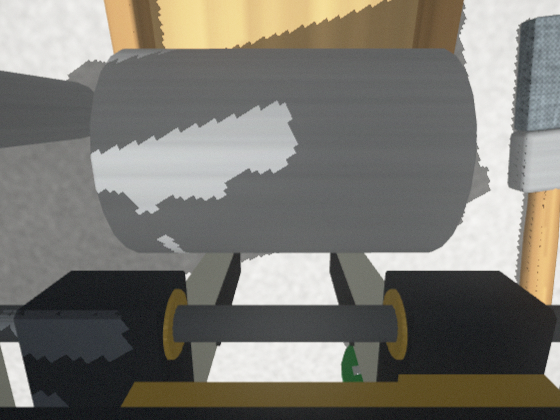

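>>> jog_arm:
  commands: [0,0,-0.001,-0.0002,0,0,0,-0.002,-0.0003,0,0,0,-0.002,-0.0003,0,0,0,-0.002,-0.0003,0,0,0,-0.002,-0.0004,0,0,0,-0.002,-0.0003,0,0,0,-0.002,-0.0003,0,0,0,-0.002,-0.0003,0,0,0,-0.002,-0.0003,0,0,0,-0.002,-0.0003,0,0,0,-0.002,-0.0004,0,0,0,-0.002,-0.0003,0,0,0,-0.002,-0.0003,0,0,0,-0.002,-0.0003,0,0,0,-0.002,-0.0003,0,0,0,-0.002,-0.0003,0,0,0,-0.002,-0.0003,0,0,0,-0.002,-0.0003,0,0,0,-0.001,-0.0002,0,0,0,-0.0005,-0.0001,0]

```text
t: 8.43
tool_pos: [0.5476, -0.0539, 0.0564]
orientation: [-3.025, 0.846, -0.0]
force: [-2.2, -2.7, 1.6]
opening: 0.0463
```

```bash
python3 - <<'E'
from st import *
s,Rt=st(2)
w=robot.read_camera("wrist");cv2.imwrite("pics/w7.png",w["img"])
p=robot.read_camera("top");cv2.imwrite("pics/t7.png",cv2.resize(p["img"][115:265,165:335],None,fx=4,fy=4))
E
```

```text
t 8.4833 tcp deck [-0.1165 -0.0011  0.0326] world [ 0.5476 -0.0539  0.0564] open 0.0461 q [-0.191  0.112  1.776  0.     1.254  0.354]
F deck [-2.22  0.49  1.86]
```

View pics/w7.png

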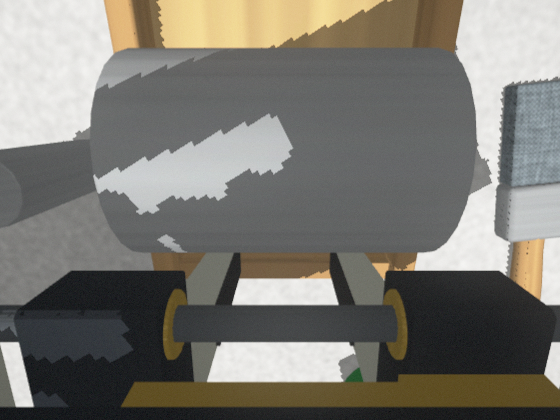

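>>> jog_arm:
  commands: [0,0,-0.001,-0.0002,0,0,0,-0.002,-0.0003,0,0,0,-0.002,-0.0003,0,0,0,-0.002,-0.0003,0,0,0,-0.002,-0.0004,0,0,0,-0.002,-0.0003,0,0,0,-0.002,-0.0003,0,0,0,-0.002,-0.0003,0,0,0,-0.002,-0.0003,0,0,0,-0.002,-0.0003,0,0,0,-0.002,-0.0004,0,0,0,-0.002,-0.0003,0,0,0,-0.002,-0.0003,0,0,0,-0.002,-0.0003,0,0,0,-0.002,-0.0003,0,0,0,-0.002,-0.0003,0,0,0,-0.002,-0.0003,0,0,0,-0.002,-0.0003,0,0,0,-0.002,-0.0004,0,0,0,-0.002,-0.0003,0]

```text
t: 10.3
tool_pos: [0.5678, -0.0206, 0.0626]
orientation: [-3.025, 0.846, 0.0]
force: [-1.3, -2.0, 1.8]
opening: 0.0465
```

>>> jog_arm:
  commands: [0,0,-0.002,-0.0003,0,0,0,-0.002,-0.0003,0,0,0,-0.002,-0.0003,0,0,0,-0.002,-0.0003,0,0,0,-0.002,-0.0004,0,0,0,-0.002,-0.0003,0,0,0,-0.002,-0.0003,0,0,0,-0.002,-0.0003,0,0,0,-0.002,-0.0003,0,0,0,-0.002,-0.0003,0,0,0,-0.002,-0.0004,0,0,0,-0.002,-0.0003,0,0,0,-0.002,-0.0003,0,0,0,-0.002,-0.0003,0,0,0,-0.002,-0.0003,0,0,0,-0.002,-0.0003,0,0,0,-0.002,-0.0003,0,0,0,-0.002,-0.0003,0,0,0,-0.001,-0.0002,0,0,0,-0.0005,-0.0001,0]

```text
t: 11.97
tool_pos: [0.5873, 0.0115, 0.0685]
orientation: [-3.025, 0.846, -0.0]
force: [-1.7, -3.3, 1.7]
opening: 0.0464
```

```bash
python3 - <<'E'
from st import *
s,Rt=st(2)
w=robot.read_camera("wrist");cv2.imwrite("pics/w8.png",w["img"])
p=robot.read_camera("top");cv2.imwrite("pics/t8.png",cv2.resize(p["img"][115:265,165:335],None,fx=4,fy=4))
E
```

```text
t 12.0167 tcp deck [-0.0391 -0.0011  0.0326] world [0.5873 0.0115 0.0685] open 0.0463 q [-0.068  0.194  1.661  0.     1.287  0.478]
F deck [-2.71 -0.22  1.67]
```

View pics/w8.png

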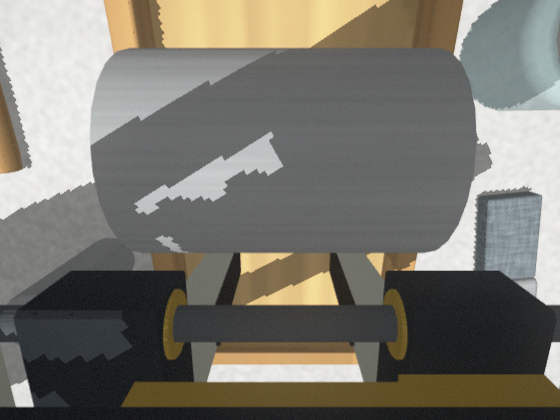

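View pics/t8.png

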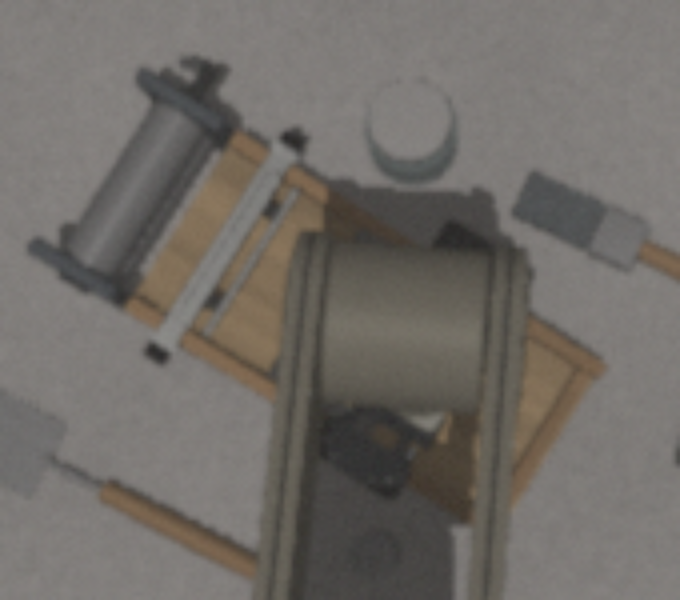

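>>> jog_arm:
  commands: [0,0,-0.001,-0.0002,0,0,0,-0.002,-0.0003,0,0,0,-0.002,-0.0003,0,0,0,-0.002,-0.0003,0,0,0,-0.002,-0.0004,0,0,0,-0.002,-0.0003,0,0,0,-0.002,-0.0003,0,0,0,-0.002,-0.0003,0,0,0,-0.002,-0.0003,0,0,0,-0.002,-0.0003,0,0,0,-0.002,-0.0004,0,0,0,-0.002,-0.0003,0,0,0,-0.002,-0.0003,0,0,0,-0.002,-0.0003,0,0,0,-0.002,-0.0003,0,0,0,-0.002,-0.0003,0,0,0,-0.002,-0.0003,0,0,0,-0.002,-0.0003,0,0,0,-0.002,-0.0003,0,0,0,-0.001,-0.0002,0]

```text
t: 13.83
tool_pos: [0.6071, 0.0441, 0.0745]
orientation: [-3.025, 0.846, -0.0]
force: [-2.1, -2.5, 1.9]
opening: 0.0465
```

```bash
python3 - <<'E'
from st import *
s,Rt=st(4)
w=robot.read_camera("wrist");cv2.imwrite("pics/w9.png",w["img"])
p=robot.read_camera("top");cv2.imwrite("pics/t9.png",cv2.resize(p["img"][115:265,165:335],None,fx=4,fy=4))
E
```

```text
t 13.9833 tcp deck [-0.0005 -0.001   0.0324] world [0.607  0.0441 0.0744] open 0.0468 q [-0.012  0.242  1.594  0.     1.306  0.533]
F deck [-1.57  0.06  0.92]
```

View pics/w9.png

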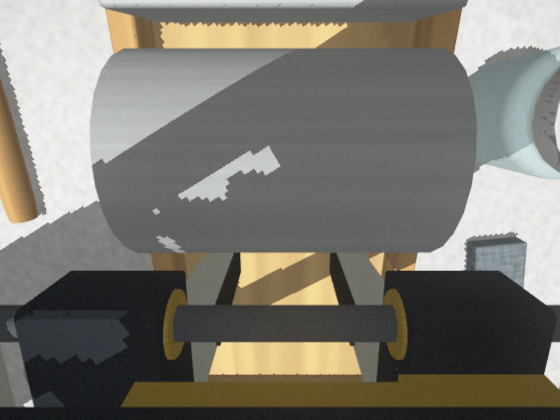

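View pics/t9.png

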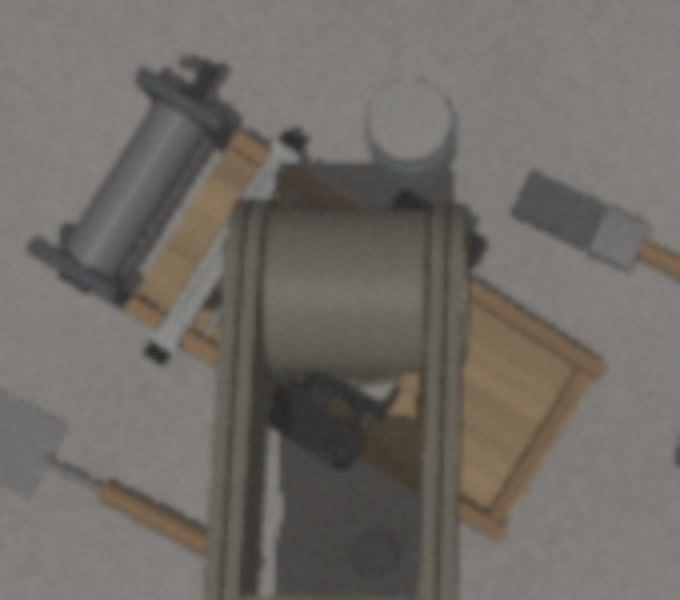

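>>> jog_arm:
  commands: [0,0,-0.001,-0.0002,0,0,0,-0.001,-0.0001,0,0,0,-0.001,-0.0002,0,0,0,-0.001,-0.0001,0,0,0,-0.001,-0.0002,0,0,0,-0.001,-0.0002,0,0,0,-0.001,-0.0001,0,0,0,-0.001,-0.0002,0,0,0,-0.001,-0.0002,0,0,0,-0.001,-0.0001,0,0,0,-0.001,-0.0002,0,0,0,-0.001,-0.0002,0]

```text
t: 15.13
tool_pos: [0.6132, 0.0541, 0.0765]
orientation: [3.025, -0.847, -0.0]
force: [-1.2, -3.0, 1.9]
opening: 0.0464
```

```bash
python3 - <<'E'
from st import *
s,Rt=st(4)
w=robot.read_camera("wrist");cv2.imwrite("pics/w10.png",w["img"]);np.save("w10.npy",w,allow_pickle=True)
E
```

```text
t 15.2833 tcp deck [ 0.0116 -0.0011  0.0326] world [0.6132 0.0542 0.0764] open 0.0466 q [0.005 0.258 1.571 0.    1.312 0.55 ]
F deck [-2.16 -0.17  1.48]
```

View pics/w10.png

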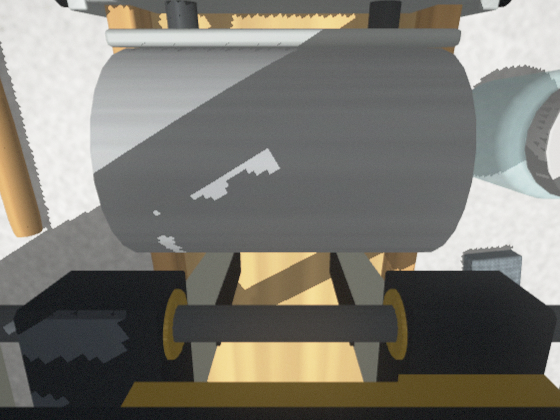

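>>> jog_arm:
  commands: [0,0,-0.001,-0.0002,0,0,0,-0.001,-0.0001,0,0,0,-0.001,-0.0002,0,0,0,-0.001,-0.0001,0,0,0,-0.001,-0.0002,0,0,0,0,0,0]

```text
t: 15.88
tool_pos: [0.615, 0.0569, 0.0772]
orientation: [3.023, -0.846, -0.002]
force: [-5.2, -7.4, 4.3]
opening: 0.0464
```

```bash
python3 - <<'E'
from st import *
s,Rt=st(5)
w=robot.read_camera("wrist");cv2.imwrite("pics/w11.png",w["img"])
E
```

```text
t 16.0833 tcp deck [ 0.0149 -0.0012  0.0329] world [0.615  0.0569 0.0772] open 0.0463 q [ 0.011  0.264  1.562 -0.002  1.317  0.557]
F deck [-8.37  0.39  5.35]
```

View pics/w11.png

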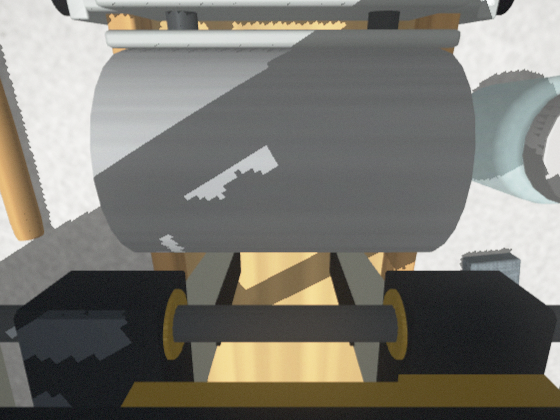

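```bash
python3 - <<'E'
import cv2
import numpy as np
a=[cv2.imread(f"pics/w{i}.png")[0:75,40:520] for i in(10,11)]
cv2.imwrite("pics/cmp.png",np.vstack([cv2.resize(x,None,fx=1.6,fy=4,interpolation=cv2.INTER_CUBIC) for x in a])[:600])
for x in a: 
    g=cv2.cvtColor(x,cv2.COLOR_BGR2GRAY)
    print(g[:60,200-40+0:].mean(1)[:1]); print([int(v) for v in g[:56,170:190].mean(1)]); print([int(v) for v in g[:56,100:120].mean(1)])
E
```

```text
[101.603125]
[96, 96, 96, 96, 95, 96, 97, 97, 96, 97, 96, 95, 96, 104, 109, 109, 110, 110, 110, 110, 111, 110, 109, 110, 111, 115, 115, 111, 118, 149, 178, 194, 207, 217, 221, 222, 222, 221, 221, 221, 220, 214, 201, 188, 178, 158, 121, 100, 102, 106, 113, 119, 124, 128, 130, 132]
[96, 96, 95, 96, 95, 95, 95, 96, 95, 94, 92, 92, 92, 95, 95, 98, 99, 97, 95, 95, 98, 102, 102, 99, 97, 95, 95, 95, 106, 142, 173, 189, 201, 214, 222, 223, 223, 223, 223, 222, 223, 217, 204, 189, 179, 160, 124, 101, 105, 111, 118, 122, 126, 132, 135, 135]
[168.840625]
[222, 212, 199, 187, 178, 159, 127, 107, 103, 103, 102, 101, 102, 101, 100, 101, 102, 101, 101, 100, 103, 110, 113, 113, 113, 112, 113, 113, 113, 116, 146, 177, 194, 206, 216, 221, 223, 222, 222, 222, 221, 220, 215, 204, 192, 182, 162, 124, 102, 104, 111, 117, 123, 128, 130, 130]
[224, 216, 202, 188, 179, 160, 130, 107, 101, 102, 101, 101, 100, 100, 101, 100, 100, 98, 95, 95, 96, 98, 98, 97, 98, 98, 98, 97, 99, 108, 137, 170, 188, 200, 214, 221, 224, 223, 223, 223, 223, 222, 219, 205, 191, 181, 162, 127, 104, 105, 110, 118, 125, 132, 133, 134]
```

View pics/cmp.png

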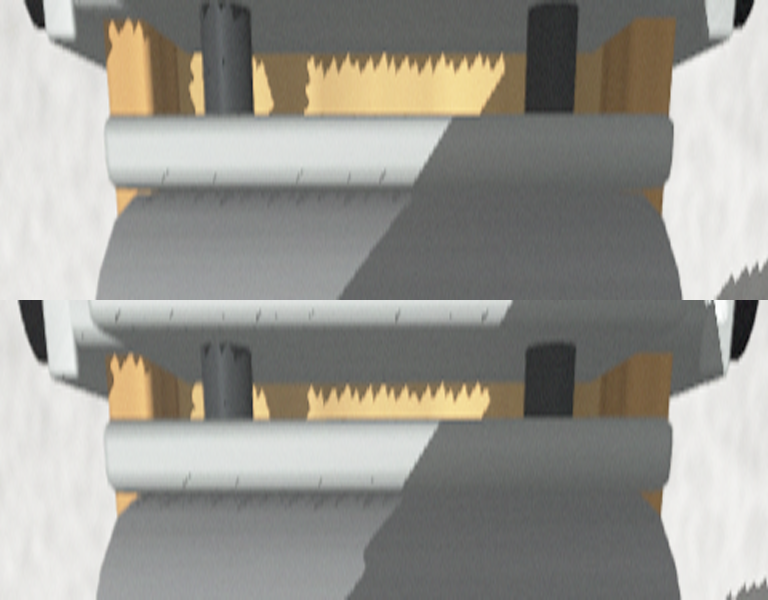

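>>> jog_arm:
  commands: [0,0,-0.0005,-0.0001,0,0,0,-0.0005,-0.0001,0,0,0,-0.0005,-0.0001,0,0,0,-0.0005,-0.0001,0,0,0,0,0,0]

```text
t: 16.6
tool_pos: [0.6157, 0.0581, 0.0775]
orientation: [3.022, -0.847, -0.003]
force: [-6.5, -9.5, 4.5]
opening: 0.0463
```

```bash
python3 - <<'E'
from st import *
s,Rt=st(5)
w=robot.read_camera("wrist");cv2.imwrite("pics/w12.png",w["img"])
p=robot.read_camera("scene");cv2.imwrite("pics/s12.png",cv2.resize(p["img"][165:295,225:395],None,fx=4,fy=4))
g=cv2.cvtColor(w["img"],cv2.COLOR_BGR2GRAY);print([int(v) for v in g[:56,210:230].mean(1)])
E
```

```text
t 16.8 tcp deck [ 0.0163 -0.0012  0.0329] world [0.6157 0.0581 0.0775] open 0.0464 q [ 0.013  0.267  1.558 -0.003  1.319  0.56 ]
F deck [-10.43   0.67   6.12]
[226, 226, 226, 226, 226, 221, 211, 198, 187, 175, 153, 120, 104, 103, 102, 102, 102, 101, 101, 102, 102, 102, 101, 104, 111, 113, 113, 113, 113, 115, 138, 171, 192, 206, 216, 220, 222, 222, 222, 221, 221, 221, 216, 205, 193, 182, 164, 131, 104, 104, 110, 117, 122, 128, 130, 130]
```

View pics/w12.png

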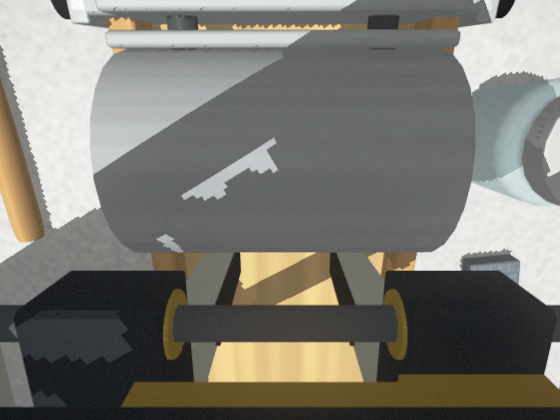

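View pics/s12.png

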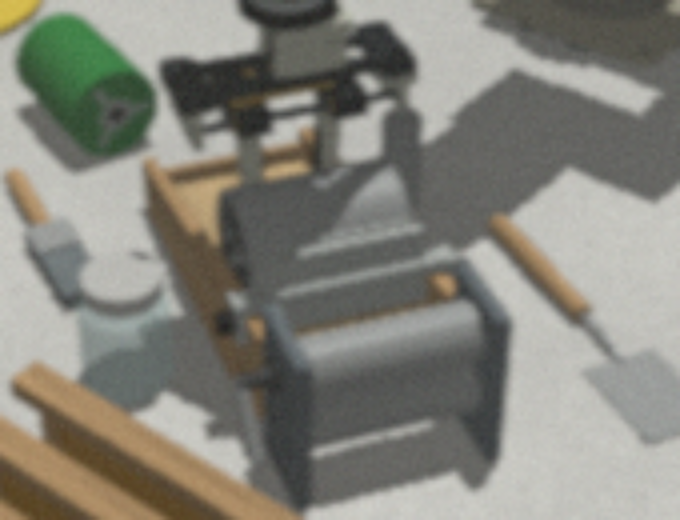

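>>> jog_arm:
  commands: [0,0,0,0,0,0,0,0,0,0,0,0,0,0,0,0,0,0,0,0,0,0,0,0,0,0,0,0,0,0,0,0,0,0,0,0,0,0,0,0,0,0,0,0,0,0,0,0,0,0]

```text
t: 17.78
tool_pos: [0.6157, 0.0581, 0.0775]
orientation: [3.022, -0.847, -0.002]
force: [-6.2, -9.4, 3.6]
opening: 0.0463
```

```bash
python3 - <<'E'
from st import *
s,Rt=st(4)
w=robot.read_camera("wrist")
g=cv2.cvtColor(w["img"],cv2.COLOR_BGR2GRAY);print([int(v) for v in g[:56,210:230].mean(1)])
print(robot.close_job())
E
```

```text
t 17.9333 tcp deck [ 0.0163 -0.0012  0.0329] world [0.6157 0.0581 0.0775] open 0.0464 q [ 0.013  0.267  1.559 -0.003  1.319  0.56 ]
F deck [-10.58   0.37   5.62]
[226, 226, 226, 227, 226, 221, 211, 199, 187, 176, 152, 120, 104, 102, 103, 102, 102, 102, 102, 102, 102, 101, 100, 104, 110, 113, 113, 113, 113, 114, 138, 172, 192, 205, 216, 221, 223, 222, 222, 222, 221, 221, 216, 205, 194, 182, 164, 131, 104, 103, 111, 117, 122, 128, 129, 131]
the job is handed in; nothing more can be done
None
```

The roller is at the top of its run, held against the stop's sprung plate, and the job is handed in at about 18 s of the 32 s allowed. I pushed it up with both half-open fingers side by side, at no more than about 25 mm/s. I saw no sign of it losing contact or rolling back at any pause.

- **Plate pressed in:** about 4.5 mm of the 8 mm available. This is an estimate, from the bar moving towards the plate in the wrist pictures and the push force rising from about 2 N to 10.5 N. I had no direct reading of the plate.
- **Steadiness:** over the last second of holding, the tool position, force and picture did not change.
- **Surroundings:** the jar, brush, scraper and green look-alike look untouched in the last scene picture. The stop was partly hidden there; I did not measure it for movement, but the push was far below the 100 N its clamps hold.
- **Disagreement:** the ramp position fitted from the cameras was off by about 2–3 mm sideways compared with the wrist picture. I allowed for it by finding the roller and the stop from the force readings.

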